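# Fit a brake pad into a clipped carrier for inspection

## Task

Fit the brake pad lying on the rubber mat into the brake carrier clamped on the fixture plate: lining up, arched edge towards the tall legs, ease both ears down into the slots past the spring clips until the pad sits flat, fully home on the slot floors, and let go. Feel for the slots and do not force it: no push on the pad of more than about 25 N. Leave the other things on the granite where they are.

Things in the scene. Friction and masses are not known exactly. Their poses are not given: they have to be found in the camera images.
- pad_center (a point): Centre, half-way up, of the brake pad: 16 mm thick, 0.26 to 0.4 kg, dark steel backing plate (6 mm, below), grey-brown lining (10 mm) on top. x: to its outer, arched edge; y: along its length; z: up out of the lining. For 27 mm either side of the middle it is 46 mm wide with upright parallel edges (x = +-23 mm): grasp there from above. Backing plate 100 mm long without its ears. It lies lining up.
- pad_outer (a point): Middle of the pad's outer, arched edge: 23 mm along x from the pad's centre, at the same height.
- ear_l (a point): Middle of the pad's ear at its +y end. The ears are the ends of the backing plate: each sticks out from y = 50 to 62 mm, is 6 mm thick (underside flush with the pad's, 8 mm below the pad's centre) and 16 mm wide, from x = -10 to +6 mm.
- ear_r (a point): Middle of the pad's ear at its -y end, like ear_l.
- fixture: Aluminium plate, 15 mm thick, fixed on the granite; origin on its underside below home; x away from the robot, z up. On it a grey cast-iron brake carrier: two abutments (inner faces y = +-53 mm), each with an upright slot, and a beam joining them at x = -44 to -26 mm (all this 3 to 18 mm farther, see home), top 27 mm high. Guide pins 73 mm high at y = +-88 mm; strap clamps up to 51 mm high at x below -46 mm.
- home (a point): Where the pad's centre is when fully home (39 mm above the granite) with its ears touching the tall legs, its axes along these axes, IF the carrier is in its reference place. It was clamped by hand: it sits 3 to 18 mm farther along +x, square to the plate. The pose does not show this; feel for it with the pad against the tall legs. It does not give when pushed.
- slot_l (a point): Mouth of the slot at the +y end with the carrier in its REFERENCE place (it shifts along +x with the carrier), 53 mm above the granite. Slot: open at the top and towards -y, floor 22 mm below this point, end wall 6 mm beyond it in y (the pad has 3 mm free play in y). Its +x side is the tall leg: plain upright face 8 mm from this point, top 75 mm above the granite. Its -x side is the low leg (top 53 mm) with the spring clip.
- slot_r (a point): The same for the -y end; open towards +y. Spring clips: a sprung leaf on each low leg leaves 14 mm for the 16 mm ear, so the ear must push it back 2 mm (about 3 N each, 5 mm at most). Its flared lip runs from 49 to 56 mm above the granite, leaving 18 mm at the top: an ear goes in only within about 2 mm of its tall leg. Pushing the pad down past both clips takes about 3 to 12 N.
- mat: Grey rubber mat, 160 (x) by 200 (y) by 3 mm, fixed on the granite, origin in the middle of its underside. The pad lies on it.
- screwdriver_grip (a point): Handle of a blue screwdriver, 200 mm long, lying on the granite beyond the work; leave it.
- vernier: Digital vernier caliper, 230 mm long, lying on the granite beyond the work; origin underneath; leave it.
- vblock: Steel V-block 50 x 60 x 42 mm on the robot's side; origin in the middle of its underside; leave it.
- ring_gauge: Steel ring gauge, 80 mm across, 18 mm high; origin in the middle of its underside; leave it.
There are look-alikes about, which are no part of the job. There is more than one size of the part that bears pad_center; the job needs the smallest.

How it is judged:
By the outcome, as a careful person would: the job done as asked, in the order asked, and still so for the second after the job is handed in, with the robot touching nothing.
It also fails if it takes over 54 s, if anything falls off the work surface, if the arm or the gripper's body presses on something with over 40 N, if the wrist force passes 120 N, or if a joint passes its speed limit or range.

## Robot

A 6-joint arm with a two-finger parallel gripper is mounted at the origin on the work surface. World frame = base frame: x ahead of the robot, y to its left, z up, the work surface at z = 0. Lengths are in m, angles in rad, forces in N, time in s.
With the tool pointing down it reaches from about 0.375 to 0.9 m from the base axis. Payload 3.1 kg.
Tool frame: the origin (TCP) lies between the finger pads; the fingertips stand 8 mm ahead of it and the grasp point (between the pads) lies 11 mm behind it; z points along the fingers, y is the line along which they close (so a half turn about z gives the same grasp; the last joint's range is limited). The gripper opens to 85 mm and grips with 20 to 120 N. Pads are 22 mm wide; open, the fingers measure 114 mm over their backs; the gripper's body (76 mm by 85 mm) begins 54 mm behind the grasp point. The pads swing forward as they close: fully open they stand 13 mm farther back than shut.
Start: joints at [-1.365, 0.527, 1.433, -0, 1.181, -0.178], TCP at [0.235, -0.579, 0.239] pointing down, gripper open.
Joint ranges: [-3.08, 3.08], [-0.75, 2.2], [0.22, 2.44], [-1.43, 4.57], [0, 2.65], [-2.85, 2.85]. Speed limits (rad/s): [2.79, 2.79, 3.14, 3.14, 3.14, 3.14].

## Interface

Orientations are given as a unit quaternion [x, y, z, w].
In Python, from station import readout, cams, sign_off gives the robot as it stands.
- The arm moves only by the tool send_rows, never from a script. Its argument "commands" is text: rows parted by semicolons, each of 5 numbers parted by spaces: the finger opening in mm, from 0 to 85.4, then the shift along the tool's x, y, z each as a share of 0.02 m, from -1 to 1, then the turn about the tool's z as a share of 4 degrees, from -1 to 1. In form: grip dx dy dz spin; .... A call has 1 to 20 rows; each row shifts and turns the commanded pose from where the row before left it, along the tool's axes as they then stand; what a row does not reach is not made up. A row lasts 1/12 s, in which the tool goes at most 41.7 mm and 7.16 degrees, less where a joint would pass 70% of its speed; a pose out of reach is approached as far as the arm can. A call with a number of a shift or a turn outside -1 to 1 is refused whole. A call with a gripper value outside its range is refused whole. The fingers move at their own pace and stop on an object; "grip_force" is the grip in N (left out, the last holds). Time passes only in rows, so rows that do not move let the fingers close. It gives the time, the measured TCP pose, the force, the opening and the grip force at its end, in the units of the state.
- readout.sense(): the state, without advancing time (a new reading comes with each control period).
- cams.snapshot(name): name is "scene" or "top" or "wrist"; returns a dict with "pixels" (420x560x3 uint8, red, green, blue), "intrinsics" (3x3 intrinsics, pixels), "dist" ([k1, k2, p1, p2, k3] as OpenCV has them; the pictures are not rectified), "eye" and "rotation" of the camera in the world. Camera axes: x right, y down, z forward; pixel columns grow to the right and rows downward; lengths in m; the calibration is good to about 2 mm. A picture is of the moment at which its call begins. There is no depth.
- sign_off(): hands the job in; it is judged then, once.
The state is a dict: "t": time; "q": joint angles; "qd": joint speeds; "tau": joint torques, N m; "tcp_pos": TCP position; "tool_rot": TCP orientation; "force": force on the tool from outside, world axes, zero at the start; "ft_torque": the same for the moment, N m; "finger_gap": opening from 0.0 (shut) to 1.0 (fully open); "gripper_force": force on a finger pad.
Only numpy, scipy, OpenCV 4.12 (cv2) and the standard library are available. Lean on these libraries where they do the work, as an engineer would, in place of code of your own. Each camera call takes 0.05 s, during which the arm holds its last target. There are 200 camera calls.

## Working session

There is one attempt and no reset: what is moved stays moved. The work goes in short steps, Python scripts to look and compute and a tool call to move; the robot and the scene stay as the last step left them, time stands still between calls to the robot, and variables do not carry over. Pictures are saved under pics/ and viewed, at most 10 in all, crops included, and the job is handed in when it is done.

Besides the shell and the picture viewer there is one more tool, called after "Call:" as name(argument=value, ...), one argument or row to a line, values as JSON. send_rows: Moves the arm, as the interface text tells. Its arguments: {"type":"object","properties":{"commands":{"type":"string"},"grip_force":{"type":"number"}},"required":["commands"]}

```bash
ls; mkdir -p pics
cat > h.py <<'E'
import numpy as np, cv2
from station import readout, cams, sign_off
def snap(n, f):
    s=cams.snapshot(n); cv2.imwrite('pics/'+f+'.png', s['pixels'][:,:,::-1])
    np.savez('pics/'+f+'.npz', **{k:np.array(v) for k,v in s.items()}); return s
def load(f): return dict(np.load('pics/'+f+'.npz'))
def px2w(s, uv, z):
    uv=np.array(uv,float).reshape(-1,1,2)
    n=cv2.undistortPoints(uv,s['intrinsics'],np.array(s['dist'],float)).reshape(-1,2)
    d=np.c_[n,np.ones(len(n))]@np.array(s['rotation']).T
    e=np.array(s['eye']); return e+d*((z-e[2])/d[:,2])[:,None]
def w2px(s,P):
    R=np.array(s['rotation']); e=np.array(s['eye'])
    rv=cv2.Rodrigues(R.T)[0]; return cv2.projectPoints(np.array(P,float).reshape(-1,1,3),rv,-R.T@e,s['intrinsics'],np.array(s['dist'],float))[0].reshape(-1,2)
E
python3 - <<'E'
from h import *
np.set_printoptions(precision=4,suppress=True)
print(readout.sense())
for n in('scene','top'):
    s=snap(n,n+'0'); print(n,s['eye'],s['rotation'])
E
```

```text
pics
{'t': 0.0, 'q': array([-1.3645,  0.5285,  1.4339, -0.    ,  1.1814, -0.1785]), 'qd': array([-0.0002,  0.0013,  0.0009, -0.    , -0.0005, -0.0007]), 'tau': array([  0.0002, -44.2346, -17.8026,  -0.0003,   0.0083,  -0.    ]), 'tcp_pos': array([ 0.2345, -0.5786,  0.2383]), 'tool_rot': array([ 0.9815,  0.1912, -0.    , -0.0011]), 'force': array([ 0.5086, -0.1737, -0.1787]), 'ft_torque': array([ 0.0132, -0.0152,  0.008 ]), 'gripper_force': 0.0, 'finger_gap': 1.002571181657262}
scene [1.4874 0.1773 0.831 ] [ 0.5455  0.7098 -0.3603 -0.2621]
top [ 0.4543 -0.0893  1.0222] [-0.6959  0.7163 -0.0411  0.0303]
```

View pics/top0.png

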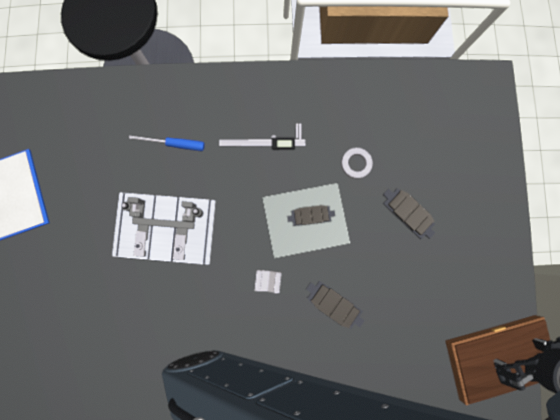

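View pics/scene0.png

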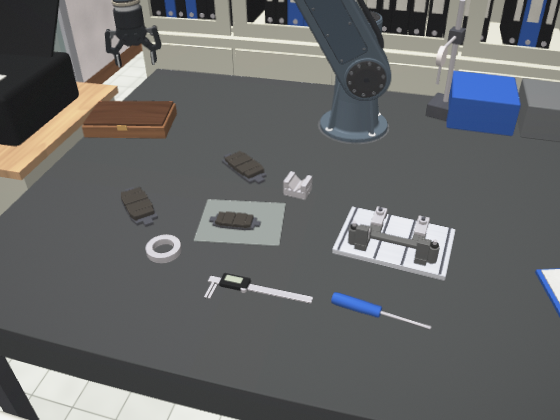

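The top view shows the mat with the small pad at (312,215), the fixture with carrier at (163,228), and two look-alike pads off the mat at (410,212) and (335,303). In the scene view the pad is at (235,220) and the fixture at (395,240).

```bash
sed -i "s/^import numpy as np, cv2/import numpy as np, cv2\nfrom scipy.spatial.transform import Rotation as Ro/; s/np.savez('pics/s['rotation']=Ro.from_quat(s['rotation']).as_matrix(); np.savez('pics/" h.py
python3 - <<'E'
from h import *
np.set_printoptions(precision=4,suppress=True)
for n in('scene','top'):
    s=snap(n,n+'1'); 
    if n=='top':
        im=s['pixels'][:,:,::-1]
        a=cv2.resize(im[180:280,100:225],None,fx=4,fy=4,interpolation=cv2.INTER_CUBIC)
        b=cv2.resize(im[180:260,255:355],None,fx=4,fy=4,interpolation=cv2.INTER_CUBIC)[:,:300]
        b=cv2.resize(im[185:260,260:350],(300,250),interpolation=cv2.INTER_CUBIC)
        c=np.zeros((400,800,3),np.uint8); c[:,:500]=a; c[:250,500:]=b; cv2.imwrite('pics/crop1.png',c)
        g=cv2.cvtColor(im,cv2.COLOR_BGR2GRAY)
        reg=g[190:240,270:345]
        m=np.zeros_like(g); m[190:240,270:345]=(reg<110)*255
        cs,_=cv2.findContours(m,0,2)
        for k in cs:
            if cv2.contourArea(k)>100:
                r=cv2.minAreaRect(k); print('pad',r); print(px2w(s,[r[0]]+list(cv2.boxPoints(r)),0.015))
        # plate corners
        m=np.zeros_like(g); m[185:275,105:225]=(g[185:275,105:225]>110)*255
        m=cv2.morphologyEx(m,3,np.ones((9,9)))
        k=max(cv2.findContours(m,0,2)[0],key=cv2.contourArea); r=cv2.minAreaRect(k); print('plate',r); print(px2w(s,cv2.approxPolyDP(k,6,True).reshape(-1,2),0.015))
E
```

```text
pad ((310.7865905761719, 215.07928466796875), (16.454299926757812, 46.381248474121094), 83.6598129272461)
[[ 0.5428 -0.2003  0.015 ]
 [ 0.5589 -0.1394  0.015 ]
 [ 0.5688 -0.2584  0.015 ]
 [ 0.5266 -0.2612  0.015 ]
 [ 0.5169 -0.1427  0.015 ]]
plate ((163.40711975097656, 227.81802368164062), (99.8839340209961, 66.70480346679688), 4.969740867614746)
[[0.6166 0.2928 0.015 ]
 [0.4523 0.3096 0.015 ]
 [0.4286 0.0589 0.015 ]
 [0.5911 0.0463 0.015 ]]
```

View pics/crop1.png

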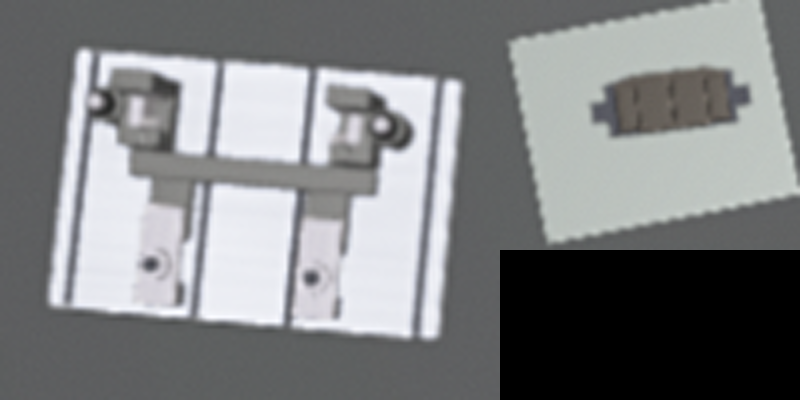

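The crop shows the carrier with tall legs at the far (+x) side at about (145,90) and (355,105). The beam is at (255,170) and the strap clamps are nearer the robot. The pad's arched edge faces up (+x), yawed about +5°, and the plate is yawed about -5.4°.

Call:
send_rows(
  commands="85 0.97 -0.535 0 0;85 0.97 -0.535 0 0;85 0.97 -0.535 0 0;85 0.97 -0.535 0 0;85 0.97 -0.535 0 0;85 0.97 -0.535 0 0;85 0.97 -0.535 0 0;85 0.97 -0.535 0 0;85 0.97 -0.535 0 0;85 0.97 -0.535 0 0;85 0.97 -0.535 0 0;85 0.97 -0.535 0 0;85 0.97 -0.535 0 0;85 0.97 -0.535 0 0;85 0.97 -0.535 0 0;85 0.97 -0.535 0 0;85 0.97 -0.535 0 0;85 0.97 -0.535 0 0;85 0.97 -0.535 0 0;85 0.97 -0.535 0 0",
  grip_force=50,
)

```text
t: 1.87
tcp_pos: [0.5144, -0.2343, 0.2392]
tool_rot: [0.982, 0.191, -0.0, -0.0]
force: [0.2, 0.1, 0.0]
finger_gap: 0.997
gripper_force: 0.0
```

Call:
send_rows(
  commands="85 0.97 -0.535 0 0;85 0.97 -0.535 0 0;85 0 0 0 -1;85 0 0 0 -1;85 0 0 0 -1;85 0 0 0 -1;85 0 0 0 -1;85 0 0 0 -1;85 0 0 0 -1;85 0 0 0 -1;85 0 0 0 -1;85 0 0 0 -1;85 0 0 0 -1;85 0 0 0 -1;85 0 0 0 -1;85 0 0 0 -1;85 0 0 0 -1;85 0 0 0 -1;85 0 0 0 -1;85 0 0 0 -1",
)

```text
t: 3.53
tcp_pos: [0.5417, -0.2008, 0.2391]
tool_rot: [0.68, 0.733, -0.0, -0.0]
force: [-0.1, 0.4, -1.1]
finger_gap: 0.996
gripper_force: 0.0
```

Run:
```python
from h import *
np.set_printoptions(precision=4,suppress=True)
s=snap('wrist','w1'); st=readout.sense(); print(st['t'],st['tcp_pos'],st['tool_rot'],st['q']); print(s['eye'],s['rotation'])
```

```text
3.5833 [ 0.5417 -0.2008  0.2391] [ 0.6797  0.7335 -0.     -0.0002] [-0.5483  0.4641  1.5536  0.      1.1243 -0.6245]
[ 0.5371 -0.1254  0.3743] [[ 0.9973  0.0702  0.0213]
 [ 0.0733 -0.954  -0.2908]
 [-0.0001  0.2916 -0.9565]]
```

View pics/w1.png

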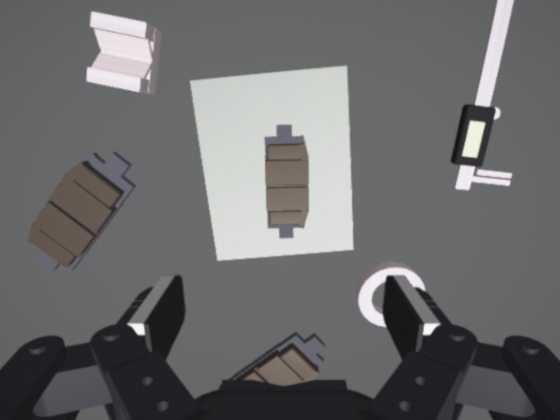

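The wrist view shows the pad on the mat, with ears at about (285,131) and (287,232). Its straight edge is at column 267 and its arched edge at column 307, towards +x. The larger look-alikes are off the mat.

```bash
cat > pad.py <<'E'
from h import *
np.set_printoptions(precision=4,suppress=True)
s=load('w1'); im=s['pixels']; g=cv2.cvtColor(im,cv2.COLOR_RGB2GRAY)
m=np.zeros_like(g); m[110:250,235:335]=(g[110:250,235:335]<120)*255
k=max(cv2.findContours(m,0,2)[0],key=cv2.contourArea); x,y,w,h=cv2.boundingRect(k); print(x,y,w,h)
for r in range(y-1,y+h+1,4):
    c=np.where(m[r]>0)[0]; print(r,c.min() if len(c) else None,c.max() if len(c) else None,end=' | ')
def cen(r0,r1):
    mm=m[r0:r1]; ys,xs=np.where(mm>0); return xs.mean(),ys.mean()+r0
# ear end rows and mid columns
top=[np.where(m[r]>0)[0].mean() for r in range(y+2,y+8)]; bot=[np.where(m[r]>0)[0].mean() for r in range(y+h-7,y+h-2)]
L=px2w(s,[[np.mean(top),y-.5]],.006)[0]; Rr=px2w(s,[[np.mean(bot),y+h-.5]],.006)[0]
Lt=px2w(s,[[np.mean(top),y-.5]],.009)[0]
L=Lt; print('\nend L',L,'R',Rr,'len',np.linalg.norm((L-Rr)[:2]))
d=(L-Rr)[:2]; d/=np.linalg.norm(d); yaw=np.degrees(np.arctan2(-d[0],d[1])); xa=np.array([d[1],-d[0]])
print('yaw',yaw,'centre',(L+Rr)[:2]/2+.002*xa)
# body edges at middle rows, straight edge at z .003..009 ; arched edge
E
python3 pad.py
```

```text
266 126 42 111
125 None None | 129 278 290 | 133 278 290 | 137 272 302 | 141 266 303 | 145 266 304 | 149 266 305 | 153 266 306 | 157 266 306 | 161 266 307 | 165 266 307 | 169 266 307 | 173 266 307 | 177 267 307 | 181 267 307 | 185 267 306 | 189 267 307 | 193 267 307 | 197 267 306 | 201 268 306 | 205 270 305 | 209 272 307 | 213 268 300 | 217 268 300 | 221 269 270 | 225 269 302 | 229 280 291 | 233 280 291 | 237 None None | 
end L [ 0.5387 -0.1399  0.009 ] R [ 0.5494 -0.2622  0.006 ] len 0.12275604446847886
yaw 5.030077029611504 centre [ 0.546  -0.2009]
```

Call:
send_rows(
  commands="60 0 0.215 0.89 -0.17;60 0 0 0.89 0;60 0 0 0.89 0;60 0 0 0.89 0;60 0 0 0.89 0;60 0 0 0.89 0;60 0 0 0.89 0;60 0 0 0.89 0;60 0 0 0.89 0;60 0 0 0.89 0;60 0 0 0.89 0;60 0 0 0.89 0;60 0 0 0 0;60 0 0 0 0",
)

```text
t: 4.75
tcp_pos: [0.5456, -0.2002, 0.0249]
tool_rot: [0.678, 0.735, -0.0, -0.001]
force: [0.1, -0.5, 0.6]
finger_gap: 0.7
gripper_force: 0.0
```

Call:
send_rows(
  commands="60 0 0 0.1 0;60 0 0 0.1 0;60 0 0 0.1 0;60 0 0 0.1 0;60 0 0 0.1 0;60 0 0 0 0",
)

```text
t: 5.25
tcp_pos: [0.5461, -0.2005, 0.0156]
tool_rot: [0.677, 0.736, -0.0, -0.0]
force: [0.1, -0.2, -0.2]
finger_gap: 0.705
gripper_force: 0.0
```

Call:
send_rows(
  commands="52 0 0 0 0;52 0 0 0.1 0;52 0 0 0.1 0;52 0 0 0 0",
)

```text
t: 5.58
tcp_pos: [0.5459, -0.2004, 0.0113]
tool_rot: [0.677, 0.736, -0.0, -0.0]
force: [-0.2, 0.5, -1.2]
finger_gap: 0.611
gripper_force: 0.0
```

Call:
send_rows(
  commands="52 0 0 0.05 0;52 0 0 0.05 0;52 0 0 0 0",
)

```text
t: 5.83
tcp_pos: [0.546, -0.2005, 0.0095]
tool_rot: [0.677, 0.736, -0.0, -0.0]
force: [0.0, -0.6, 0.1]
finger_gap: 0.609
gripper_force: 0.0
```

Call:
send_rows(
  commands="52 0 0 0.05 0;52 0 0 0 0",
)

```text
t: 6.0
tcp_pos: [0.5461, -0.2005, 0.0086]
tool_rot: [0.677, 0.736, -0.0, -0.0]
force: [-0.8, 0.1, -0.2]
finger_gap: 0.611
gripper_force: 0.0
```

Call:
send_rows(
  commands="52 0 0 -0.1 0;40 0 0 0 0;40 0 0 0 0;40 0 0 0 0;40 0 0 0 0;40 0 0 0 0",
  grip_force=60,
)

```text
t: 6.5
tcp_pos: [0.5463, -0.2006, 0.0114]
tool_rot: [0.677, 0.736, 0.0, 0.0]
force: [-1.0, 1.0, 5.1]
finger_gap: 0.52
gripper_force: 64.2
```

Call:
send_rows(
  commands="40 0 0 -0.3 0;40 0 0 -0.9 0;40 0 0 -1 0;40 0 0 -1 0;40 0 0 -1 0;40 0 0 -1 0;40 0 0 -1 0;40 0 0 -1 0;40 0 0 -1 0;40 0 0 -1 0;40 0 0 -1 0;40 0 0 -1 0;40 0.5 0 -0.5 1;40 0.5 0 0 1;40 0 0 0 0.6",
)

```text
t: 7.75
tcp_pos: [0.5445, -0.1786, 0.2451]
tool_rot: [0.742, 0.67, 0.0, -0.001]
force: [-1.4, -0.1, -3.3]
finger_gap: 0.517
gripper_force: 63.1
```

Call:
send_rows(
  commands="40 0.5 0 0 0;40 0.9 0.23 0 0;40 0.97 0.26 0 0;40 0.97 0.26 0 0;40 0.97 0.26 0 0;40 0.97 0.26 0 0;40 0.97 0.26 0 0;40 0.97 0.26 0 0;40 0.97 0.26 0 0;40 0.97 0.26 0 0;40 0.97 0.26 0 0;40 0.97 0.26 0 0;40 0.97 0.26 0 0;40 0.97 0.26 0 0;40 0.97 0.26 0 0;40 0.97 0.26 0 0;40 0.97 0.26 0 0;40 0.97 0.26 0 0;40 0.6 0.1 0 0;40 0 0 0 0",
)

```text
t: 9.42
tcp_pos: [0.6688, 0.1623, 0.2436]
tool_rot: [0.74, 0.673, -0.0, -0.001]
force: [0.2, -0.3, -3.0]
finger_gap: 0.516
gripper_force: 63.1
```

Run:
```python
from h import *
np.set_printoptions(precision=4,suppress=True)
s=snap('wrist','w2'); st=readout.sense(); print(st['t'],st['tcp_pos'],st['tool_rot'],st['force'],st['finger_gap']); print(s['eye'])
```

```text
9.4667 [0.6684 0.1605 0.2437] [ 0.7403  0.6723 -0.0009 -0.0005] [ 0.3124  0.1247 -3.9213] 0.5174141641588563
[0.6769 0.2374 0.3789]
```

View pics/w2.png

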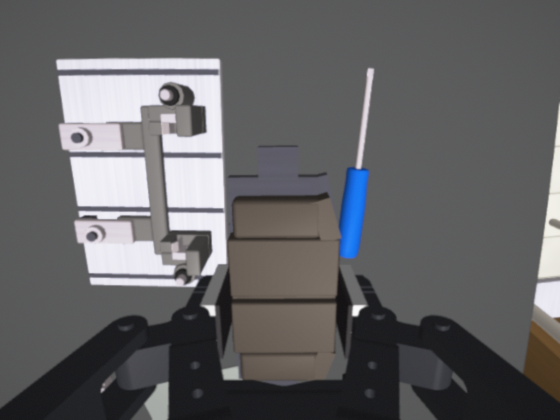

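The wrist view shows the pad held, with its +y ear end at about row 147 and columns 259–298. The carrier is at left, with guide pins near (172,95) and (181,275) and abutments near (180,120) and (190,250). I'll enlarge the carrier.

Run:
```python
from h import *
im=cv2.imread('pics/w2.png'); a=cv2.resize(im[75:135,130:230],(500,300),interpolation=cv2.INTER_CUBIC); b=cv2.resize(im[225:285,130:230],(500,300),interpolation=cv2.INTER_CUBIC)
cv2.imwrite('pics/crop2.png',cv2.vconcat([a,b]))
```

```text
(no output)
```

View pics/crop2.png

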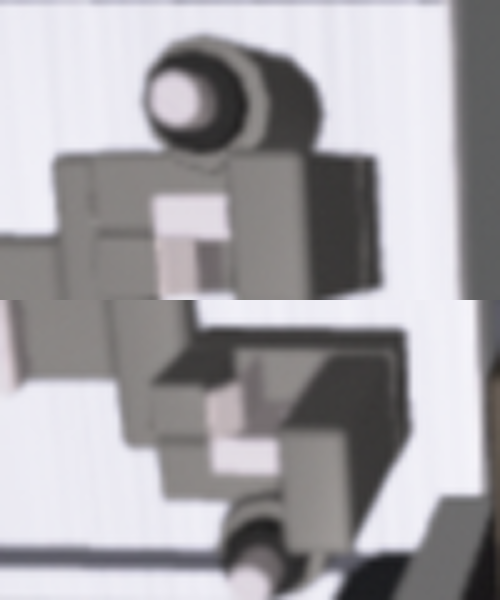

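The crop shows bright pin tops at px (165,94.6) and (180.6,281). The slot-side edges of the tall-leg tops are at about px column 176 (+y leg, row 115) and 186.6 (-y leg, row 260).

Run:
```python
from h import *
np.set_printoptions(precision=4,suppress=True)
s=load('w2'); g=cv2.cvtColor(s['pixels'],cv2.COLOR_RGB2GRAY).astype(int)
for a,n in (((94,165),'p1'),((281,180),'p2')):
    r,c=a; w=g[r-7:r+8,c-7:c+8]; m=w>150; print(n); print(w[::1,3:12])
print('col184', list(zip(range(100,140),g[100:140,184])))
print('col193', list(zip(range(246,282),g[246:282,193])))
print('pad col278', list(zip(range(140,155),g[140:155,278])), g[160,250:305])
# plate edges
P=px2w(s,[[165,94.6],[180.6,281]],.073); print('pins',P,np.linalg.norm(P[0]-P[1]), P.mean(0)); d=(P[0]-P[1])[:2]; print(np.degrees(np.arctan2(-d[0],d[1])))
T=px2w(s,[[176,115],[186.6,262]],.075); print('leg faces',T); d=(T[0]-T[1])[:2]; print(np.degrees(np.arctan2(-d[0],d[1])))
# plate right edge fit
pts=[]
for r in list(range(70,200,5)):
    row=g[r,205:240]; k=np.where(row<150)[0]
    k=np.argmin(np.diff(row)); pts.append([205+k+.5,r])
W=px2w(s,pts,.015); p=np.polyfit(W[:,1],W[:,0],1); res=W[:,0]-np.polyval(p,W[:,1]); ok=abs(res)<.002; p=np.polyfit(W[ok,1],W[ok,0],1); print('plate far edge yaw',-np.degrees(np.arctan(p[0])),ok.sum(),'x at y=.177',np.polyval(p,.177))
```

```text
p1
[[132  82  54  49  47  46  46  46  45]
 [ 92  70  75  81  77  65  56  50  46]
 [ 93 113 136 147 138 119  96  73  60]
 [139 170 188 196 190 176 149 116  92]
 [183 205 211 214 212 207 189 157 121]
 [203 215 216 216 215 215 208 186 143]
 [208 216 217 216 216 215 214 202 159]
 [207 215 216 216 216 216 215 206 172]
 [208 215 215 216 216 217 215 207 175]
 [205 215 216 215 216 217 216 207 172]
 [187 210 215 215 215 215 213 198 161]
 [149 186 204 211 212 209 198 172 142]
 [102 133 161 182 188 181 164 141 123]
 [ 84  81 100 119 126 122 112 101  91]
 [106  71  60  64  67  68  65  63  59]]
p2
[[ 44  46  53  64  75  82  82  75  64]
 [ 46  53  69  86  96 102 102  97  85]
 [ 51  64  86 102 106 108 108 104  97]
 [ 66  91 110 120 119 113 109 106 102]
 [106 137 155 161 155 139 121 109 104]
 [153 184 196 199 194 179 153 126 106]
 [192 210 215 215 214 206 186 152 115]
 [213 216 218 218 217 215 206 171 122]
 [220 217 217 219 218 217 211 180 126]
 [224 219 217 217 217 216 209 176 121]
 [225 221 219 217 217 216 204 171 138]
 [216 216 214 213 213 211 203 187 180]
 [169 176 175 174 174 175 176 176 175]
 
[... 1817 characters left out ...]
.int64(94)), (143, np.int64(94)), (144, np.int64(90)), (145, np.int64(75)), (146, np.int64(68)), (147, np.int64(87)), (148, np.int64(95)), (149, np.int64(95)), (150, np.int64(94)), (151, np.int64(94)), (152, np.int64(94)), (153, np.int64(93)), (154, np.int64(94))] [94 94 96 95 95 95 95 94 93 94 95 94 95 94 94 94 94 94 95 94 94 94 94 94
 94 94 94 94 94 95 95 94 94 94 94 94 94 94 95 95 95 95 95 95 96 95 95 94
 95 95 95 94 95 94 95]
pins [[0.578  0.261  0.073 ]
 [0.5597 0.0871 0.073 ]] 0.17487762965292794 [0.5688 0.1741 0.073 ]
-6.011297363200272
leg faces [[0.585  0.2435 0.075 ]
 [0.5701 0.1077 0.075 ]]
-6.2674666414078395
plate far edge yaw -6.315621663271923 26 x at y=.177 0.6057727477250832
```

Run:
```python
from h import *
np.set_printoptions(precision=4,suppress=True)
s=load('w2'); g=cv2.GaussianBlur(cv2.cvtColor(s['pixels'],cv2.COLOR_RGB2GRAY),(3,3),0).astype(int)
tcp=np.array([.6684,.1605,.2437]); th=2*np.arctan2(.6723,.7403); X=np.array([np.cos(th),np.sin(th)]); Y=np.array([np.sin(th),-np.cos(th)])
print('tool yaw',np.degrees(th))
for c in(233,240,250,262,278,290,305,315,322):print(c,g[140:152,c] if 258<c<298 else g[168:186,c])
for r in (165,170): print(g[r,250:264],g[r,290:304])
T=px2w(s,[[184,135.5],[193,250.8],[184,105.2],[193,274]],.075); print(T)
f=np.radians(-6.1); fy=np.array([-np.sin(f),np.cos(f)]); fx=np.array([np.cos(f),np.sin(f)])
print('fy coords',T[:,:2]@fy,'mid inner',(T[0]+T[1])[:2]@fy/2,'mid outer',(T[2]+T[3])[:2]@fy/2)
P=px2w(s,[[165,94.4],[180.6,282.2]],.073); print('pins',P[:,:2]@fy,'mid',P.mean(0)[:2]@fy,'fx',P[:,:2]@fx)
F=px2w(s,[[176,115],[186.6,262]],.075); print('leg face fx',F[:,:2]@fx)
E=px2w(s,[[278,145.5],[278.5,145.5],[230,176.5],[326,176.5]],tcp[2]-.0024)
for e in E: print('pad tool xy',(e[:2]-tcp[:2])@X,(e[:2]-tcp[:2])@Y)
```

```text
tool yaw 84.48802532015263
233 [95 95 95 95 94 92 82 65 58 68 83 91 93 94 94 95 95 95]
240 [95 95 95 95 95 93 82 66 60 71 85 92 94 94 95 95 96 96]
250 [95 95 95 95 94 92 82 66 61 72 86 92 93 94 94 95 95 96]
262 [95 95 95 94 90 80 74 80 90 93 94 94]
278 [95 95 94 93 87 77 75 85 93 95 94 94]
290 [95 95 95 94 88 77 74 85 93 95 94 94]
305 [94 94 95 95 93 86 72 60 63 77 88 92 94 95 95 95 96 96]
315 [95 95 95 95 93 86 72 60 63 78 90 94 95 95 95 95 95 95]
322 [95 95 94 91 80 64 58 68 84 93 95 96 96 96 96 96 96 96]
[95 95 95 95 95 95 95 95 95 95 95 95 95 95] [96 95 96 96 96 96 96 95 95 95 95 95 95 95]
[95 95 95 94 95 95 95 95 95 96 97 96 96 96] [97 97 96 96 96 96 96 96 95 95 95 95 95 95]
[[0.5889 0.2258 0.075 ]
 [0.5783 0.1187 0.075 ]
 [0.5932 0.2507 0.075 ]
 [0.574  0.0945 0.075 ]]
fy coords [0.2871 0.1794 0.3123 0.155 ] mid inner 0.23326558796419183 mid outer 0.2336263908445358
pins [0.3211 0.1448] mid 0.23293334979083663 fx [0.547  0.5471]
leg face fx [0.5558 0.5554]
pad tool xy 0.0643377256521804 -0.0012618759827330512
pad tool xy 0.0643377176153465 -0.0010651238503569431
pad tool xy 0.05200212631331438 -0.02070331323759427
pad tool xy 0.052008980530254136 0.01805698659093124
```

Call:
send_rows(
  commands="40 0.045 -0.3 0 0.2;40 0 -0.8 0 0;40 0 -0.9 0 0;40 0 -0.9 0 0;40 0 -0.9 0 0;40 0 -0.8 0 0;40 0 -0.5 0 0;40 0 -0.28 0 0;40 0 0 0.5 0;40 0 0 0.9 0;40 0 0 1 0;40 0 0 1 0;40 0 0 1 0;40 0 0 1 0;40 0 0 0.8 0;40 0 0 0.3 0;40 0 0 0 0;40 0 0 0 0",
)

```text
t: 10.97
tcp_pos: [0.5631, 0.1719, 0.1145]
tool_rot: [0.746, 0.666, 0.0, 0.0]
force: [-0.2, -0.2, -3.3]
finger_gap: 0.518
gripper_force: 63.1
```

```bash
cat > st.py <<'E'
from h import *
np.set_printoptions(precision=4,suppress=True)
st=readout.sense(); p=st['tcp_pos']; q=st['tool_rot']
f=np.radians(-6.1); fy=np.array([-np.sin(f),np.cos(f)]); fx=np.array([np.cos(f),np.sin(f)])
print(st['t'],'fx %.4f fy %.4f z %.4f'%(p[:2]@fx,p[:2]@fy,p[2]),'yaw',np.degrees(2*np.arctan2(q[1],q[0])),'F fix',st['force'][:2]@fx,st['force'][:2]@fy,st['force'][2],'M',st['ft_torque'])
E
python3 st.py
```

```text
10.9667 fx 0.5417 fy 0.2308 z 0.1145 yaw 83.50033269716681 F fix -0.1782315898232822 -0.16995528580600378 -3.292529935956054 M [-0.0049 -0.0542 -0.0656]
```

Call:
send_rows(
  commands="40 0.05 0 0.4 0;40 0 0 0.7 0;40 0 0 0.5 0;40 0 0 0.1 0;40 0 0 0 0;40 0 0 0 0",
)

```text
t: 11.47
tcp_pos: [0.5628, 0.1732, 0.081]
tool_rot: [0.746, 0.666, 0.0, 0.0]
force: [-0.8, 0.5, -3.2]
finger_gap: 0.514
gripper_force: 63.1
```

```bash
python3 st.py; python3 -c "
from h import *
s=snap('wrist','w3')"
```

```text
11.4667 fx 0.5412 fy 0.2320 z 0.0810 yaw 83.53182007874204 F fix -0.8711276095630567 0.3799522227612461 -3.244015992797461 M [0.0447 0.0246 0.0142]
```

View pics/w3.png

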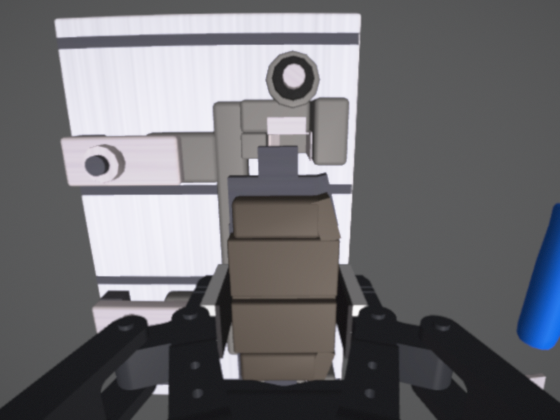

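The wrist view shows the +y ear (columns 259–298, end at row 147) above the slot, with the tall leg's face at about column 314 and the pin top at (293,75). I'll check the y centring by rays.

Run:
```python
from h import *
np.set_printoptions(precision=4,suppress=True)
s=load('w3'); g=cv2.cvtColor(s['pixels'],cv2.COLOR_RGB2GRAY)
m=(g>165).astype(np.uint8); m[:62]=0;m[90:]=0;m[:,:280]=0;m[:,308:]=0
n,l,stt,c=cv2.connectedComponentsWithStats(m); print(stt,c)
print(g[100:175,330][::1]); print(g[120,300:325], g[150,250:265],g[150,292:304])
print(g[140:152,278])
f=np.radians(-6.1); fy=np.array([-np.sin(f),np.cos(f)]); fx=np.array([np.cos(f),np.sin(f)])
P=px2w(s,[[293.5,75.5]],.073)[:,:2]; E=px2w(s,[[278.5,147.2]],.0786)[:,:2]; L=px2w(s,[[314,120],[330,97.5],[330,164]],.075)[:,:2]; R=px2w(s,[[298.5,150],[258.5,150]],.0786)[:,:2]
for n,a in zip(('pin','earend','leg','earedge'),(P,E,L,R)): print(n,'fx',a@fx,'fy',a@fy)
```

```text
[[     0      0    560    420 234815]
 [   283     64     22     23    385]] [[279.477  209.7199]
 [293.5273  75.3532]]
[118 129 137 139 139 141 141 141 141 141 141 141 142 142 142 142 142 142
 141 142 142 143 143 144 144 144 144 144 144 145 146 145 145 145 144 146
 145 144 145 145 146 146 146 145 146 146 146 146 145 145 146 145 145 146
 146 146 146 147 146 146 146 144 136 126 130 177 227 235 236 236 236 236
 236 236 236]
[222 221 221 222 221 204 156 127 110  82  54  45  47  53  72  93 108 120
 131 141 142 143 142 143 142] [142 143 143 143 143 143 139 120 100  93  93  93  93  93  93] [ 93  93  93  93  94 105 129 141 144 144 144 144]
[179 179 180 179 173 142  91  81  91  93  93  93]
pin fx [0.5464] fy [0.321]
earend fx [0.5404] fy [0.2939]
leg fx [0.5545 0.5606 0.5614] fy [0.3041 0.3126 0.2866]
earedge fx [0.5483 0.5325] fy [0.2928 0.2929]
```

Call:
send_rows(
  commands="40 0.06 0 0.25 0;40 0 0 0.3 0;40 0 0.1 0 0;40 0 0.1 0 0;40 0 0.05 0 0;40 0 0 0 0;40 0 0 0 0",
)

```text
t: 12.1
tcp_pos: [0.5679, 0.1737, 0.0698]
tool_rot: [0.746, 0.666, 0.0, 0.0]
force: [-0.4, 0.1, -3.1]
finger_gap: 0.518
gripper_force: 63.1
```

```bash
python3 st.py
```

```text
12.1 fx 0.5462 fy 0.2331 z 0.0698 yaw 83.52226442399682 F fix -0.40589029818992345 0.06500688277327175 -3.126548388468261 M [ 0.0202 -0.0388  0.0059]
```

Call:
send_rows(
  commands="40 0 0.025 0 0;40 0 0.025 0 0;40 0 0 0 0",
)

```text
t: 12.35
tcp_pos: [0.5687, 0.1736, 0.0698]
tool_rot: [0.746, 0.666, 0.0, 0.0]
force: [-0.2, 0.2, -3.8]
finger_gap: 0.521
gripper_force: 63.1
```

```bash
python3 st.py
```

```text
12.35 fx 0.5470 fy 0.2331 z 0.0698 yaw 83.52704062075027 F fix -0.22291594427977576 0.17334731776510248 -3.811972664778555 M [-0.0444  0.0083  0.0065]
```

Call:
send_rows(
  commands="40 0 0.025 0 0;40 0 0.025 0 0;40 0 0 0 0",
)

```text
t: 12.6
tcp_pos: [0.5691, 0.1736, 0.0696]
tool_rot: [0.746, 0.666, -0.0, -0.0]
force: [-1.3, -0.6, -2.4]
finger_gap: 0.519
gripper_force: 63.2
```

```bash
python3 st.py
```

```text
12.6 fx 0.5474 fy 0.2331 z 0.0696 yaw 83.51251661203109 F fix -1.194001286815207 -0.7749232730211911 -2.442101250974908 M [ 0.0006  0.1833 -0.0681]
```

Call:
send_rows(
  commands="40 0 0.025 0 0;40 0 0.025 0 0;40 0 0 0 0",
)

```text
t: 12.85
tcp_pos: [0.5692, 0.1736, 0.0695]
tool_rot: [0.746, 0.666, -0.001, -0.001]
force: [-3.8, 1.6, -1.3]
finger_gap: 0.519
gripper_force: 63.3
```

```bash
python3 st.py
```

```text
12.85 fx 0.5475 fy 0.2331 z 0.0695 yaw 83.49571744621791 F fix -3.9299500307003217 1.2360205932769812 -1.270033440847865 M [ 0.1003  0.6083 -0.2248]
```

Contact is at fx≈0.5475 on the -y ear only (moment arm about -57 mm), so I'll turn clockwise until both ears touch.

Call:
send_rows(
  commands="40 0 0 0 0.1;40 0 0 0 0;40 0 0 0 0",
)

```text
t: 13.1
tcp_pos: [0.5691, 0.1735, 0.0693]
tool_rot: [0.748, 0.664, -0.001, -0.001]
force: [-4.5, 1.0, -2.4]
finger_gap: 0.516
gripper_force: 63.2
```

```bash
python3 st.py
```

```text
13.1 fx 0.5475 fy 0.2330 z 0.0693 yaw 83.2023619417677 F fix -4.618901734990601 0.5393364118015459 -2.400808079634905 M [0.2646 0.8163 0.2591]
```

Call:
send_rows(
  commands="40 0 0.05 0 0;40 0 0 0 0;40 0 0 0 0",
)

```text
t: 13.35
tcp_pos: [0.5692, 0.1734, 0.0692]
tool_rot: [0.748, 0.664, -0.002, -0.001]
force: [-6.3, 1.8, -1.5]
finger_gap: 0.514
gripper_force: 63.3
```

```bash
python3 st.py
```

```text
13.35 fx 0.5476 fy 0.2329 z 0.0692 yaw 83.21798988950509 F fix -6.477478413447911 1.0876550657051918 -1.4822177304156772 M [0.2985 1.0198 0.3917]
```

Call:
send_rows(
  commands="40 0 0 0 -0.05;40 0 0 0.1 0;40 0 0 0.1 0;40 0 0 0 0",
)

```text
t: 13.68
tcp_pos: [0.5692, 0.1733, 0.0652]
tool_rot: [0.747, 0.665, -0.002, -0.002]
force: [-6.0, 1.2, -1.3]
finger_gap: 0.519
gripper_force: 63.3
```

```bash
python3 st.py
```

```text
13.6833 fx 0.5476 fy 0.2328 z 0.0652 yaw 83.34333328813315 F fix -6.064073580289283 0.5171129107543135 -1.3044092219509817 M [0.187  1.1208 0.071 ]
```

Call:
send_rows(
  commands="40 0 0 0.1 0;40 0 0 0.1 0;40 0 0 0 0",
)

```text
t: 13.93
tcp_pos: [0.5692, 0.1732, 0.0612]
tool_rot: [0.747, 0.665, -0.002, -0.002]
force: [-6.2, 1.1, -2.0]
finger_gap: 0.524
gripper_force: 63.3
```

```bash
python3 st.py
```

```text
13.9333 fx 0.5476 fy 0.2328 z 0.0612 yaw 83.34520145996879 F fix -6.275978538734799 0.402768153835047 -1.991731447075004 M [0.2146 1.0494 0.0527]
```

Call:
send_rows(
  commands="40 0 0 0.1 0;40 0 0 0.1 0;40 0 0 0 0",
)

```text
t: 14.18
tcp_pos: [0.5693, 0.1733, 0.0581]
tool_rot: [0.747, 0.665, -0.002, -0.001]
force: [-8.6, 0.2, 3.8]
finger_gap: 0.517
gripper_force: 63.9
```

```bash
python3 st.py
```

```text
14.1833 fx 0.5476 fy 0.2328 z 0.0581 yaw 83.34617906801327 F fix -8.577161103110603 -0.7589302518992722 3.792198955082214 M [0.1615 1.2633 0.1295]
```

Call:
send_rows(
  commands="40 0 0 0.1 0;40 0 0 0.1 0;40 0 0 0 0",
)

```text
t: 14.43
tcp_pos: [0.5692, 0.1733, 0.0543]
tool_rot: [0.747, 0.665, -0.002, -0.001]
force: [-7.6, 1.3, 4.7]
finger_gap: 0.517
gripper_force: 64.1
```

```bash
python3 st.py
```

```text
14.4333 fx 0.5476 fy 0.2328 z 0.0543 yaw 83.3447757617121 F fix -7.6735987631822296 0.48425359636592036 4.68270062014664 M [0.1689 1.3646 0.0778]
```

Call:
send_rows(
  commands="40 0 0 0.1 0;40 0 0 0.1 0;40 0 0 0.1 0;40 0 0 0.1 0;40 0 0 0 0",
)

```text
t: 14.85
tcp_pos: [0.5693, 0.1734, 0.0463]
tool_rot: [0.747, 0.665, -0.002, -0.001]
force: [-7.4, 2.1, 4.3]
finger_gap: 0.514
gripper_force: 64.1
```

```bash
python3 st.py
```

```text
14.85 fx 0.5476 fy 0.2329 z 0.0463 yaw 83.3448192857367 F fix -7.5986399206674236 1.2724618163678312 4.34491582779008 M [0.2236 1.3331 0.0515]
```

Call:
send_rows(
  commands="40 0 0 0.1 0;40 0 0 0.1 0;40 0 0 0 0",
)

```text
t: 15.1
tcp_pos: [0.5693, 0.1734, 0.0423]
tool_rot: [0.747, 0.665, -0.002, -0.001]
force: [-7.6, 1.2, 4.4]
finger_gap: 0.52
gripper_force: 64.1
```

```bash
python3 st.py
```

```text
15.1 fx 0.5476 fy 0.2329 z 0.0423 yaw 83.34703370415853 F fix -7.697922896137944 0.376477220264404 4.380361919838737 M [0.1911 1.3067 0.0926]
```

Call:
send_rows(
  commands="40 0 0 0.075 0;40 0 0 0.075 0;40 0 0 0 0;40 0 0 0 0",
)

```text
t: 15.43
tcp_pos: [0.5693, 0.1734, 0.0394]
tool_rot: [0.747, 0.665, -0.002, -0.001]
force: [-8.9, 1.1, 4.8]
finger_gap: 0.516
gripper_force: 64.1
```

Call:
send_rows(
  commands="40 0 0 0.05 0;40 0 0 0 0;40 0 0 0 0",
)

```text
t: 15.68
tcp_pos: [0.5693, 0.1734, 0.0393]
tool_rot: [0.747, 0.665, -0.002, -0.001]
force: [-9.7, -0.2, 11.2]
finger_gap: 0.514
gripper_force: 64.8
```

```bash
python3 st.py
```

```text
15.6833 fx 0.5476 fy 0.2329 z 0.0393 yaw 83.34845085523484 F fix -9.613729137866295 -1.2341732270162358 11.162616211936962 M [0.1577 1.6412 0.0737]
```

Floor reached at TCP z 0.0393 (expected 0.0394). I'll ease off the sideways push, press lightly, then let go.

Call:
send_rows(
  commands="40 0 -0.05 0.02 0;40 0 -0.05 0 0;40 0 0 0 0",
)

```text
t: 15.93
tcp_pos: [0.5692, 0.1734, 0.0393]
tool_rot: [0.747, 0.665, -0.0, 0.0]
force: [-7.7, -1.0, 10.1]
finger_gap: 0.518
gripper_force: 64.7
```

```bash
python3 st.py
```

```text
15.9333 fx 0.5476 fy 0.2329 z 0.0393 yaw 83.35604684957465 F fix -7.546271656361799 -1.8328876036299344 10.126638576875886 M [-0.026   1.1969  0.0463]
```

Call:
send_rows(
  commands="48 0 0 0 0;52 0 0 0 0;58 0 0 0 0;60 0 0 0 0;60 0 0 0 0",
)

```text
t: 16.35
tcp_pos: [0.571, 0.1735, 0.0375]
tool_rot: [0.747, 0.665, 0.001, 0.001]
force: [-0.7, 1.2, 0.2]
finger_gap: 0.706
gripper_force: 0.0
```

Call:
send_rows(
  commands="60 0 0 -0.2 0;60 0 0 -0.5 0;60 0 0 -0.8 0;60 0 0 -1 0;60 0 0 -0.5 0;60 0 0 0 0;60 0 0 0 0",
)

```text
t: 16.93
tcp_pos: [0.5701, 0.1736, 0.0982]
tool_rot: [0.747, 0.665, 0.001, 0.001]
force: [-0.7, -0.2, 0.3]
finger_gap: 0.699
gripper_force: 0.0
```

```bash
python3 st.py; python3 -c "
from h import *
s=snap('wrist','w4')"
```

```text
16.9333 fx 0.5484 fy 0.2332 z 0.0982 yaw 83.32717359577656 F fix -0.6758667695480463 -0.251917762933374 0.2728557398844533 M [-0.0132  0.0548  0.0094]
```

View pics/w4.png

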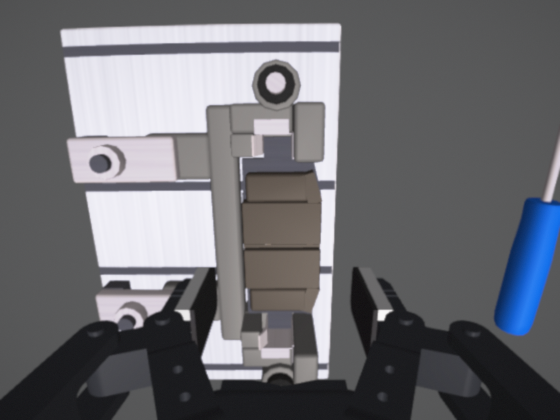

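The wrist view shows the pad seated, with both ears inside the slots at (278,150) and (278,330), lining up and arched edge to the tall legs at right. The fingers are clear. I'll do a gentle check press from above with shut fingers: the lining top should be at 47 mm, so TCP about 0.055.

Call:
send_rows(
  commands="0 0 -0.05 0 0;0 0 0 0 0;0 0 0 0 0;0 0 0 0.4 0;0 0 0 0.7 0;0 0 0 0.5 0;0 0 0 0.3 0;0 0 0 0.1 0;0 0 0 0 0;0 0 0 0 0",
  grip_force=20,
)

```text
t: 17.82
tcp_pos: [0.5687, 0.1737, 0.0572]
tool_rot: [0.747, 0.665, 0.0, -0.0]
force: [0.7, -0.1, -0.3]
finger_gap: -0.001
gripper_force: 0.0
```

Call:
send_rows(
  commands="0 0 0 0.05 0;0 0 0 0.05 0;0 0 0 0 0;0 0 0 0 0",
)

```text
t: 18.15
tcp_pos: [0.5687, 0.1737, 0.0556]
tool_rot: [0.747, 0.665, 0.0, 0.0]
force: [-0.1, -0.5, 0.7]
finger_gap: 0.004
gripper_force: 0.0
```

Call:
send_rows(
  commands="0 0 0 0.05 0;0 0 0 0 0;0 0 0 0 0",
)

```text
t: 18.4
tcp_pos: [0.5689, 0.1737, 0.0551]
tool_rot: [0.747, 0.665, 0.0, 0.0]
force: [-0.3, -0.5, 5.2]
finger_gap: -0.004
gripper_force: 2.7
```

Call:
send_rows(
  commands="0 0 0 0.05 0;0 0 0 0 0;0 0 0 0 0",
)

```text
t: 18.65
tcp_pos: [0.5689, 0.1737, 0.055]
tool_rot: [0.747, 0.665, 0.0, 0.0]
force: [-2.7, -0.6, 11.2]
finger_gap: 0.005
gripper_force: 5.7
```

The top is at 47 mm and stiff, so the pad is fully home. Now I'll retreat.

Call:
send_rows(
  commands="0 0 0 -0.2 0;0 0 0 -0.6 0;0 0 0 -1 0;0 0 0 -1 0;0 0 0 -1 0;0 0 0 -1 0;0 0 0 -1 0;0 0 0 -0.5 0;0 0 0 0 0;0 0 0 0 0;0 0 0 0 0",
)

```text
t: 19.57
tcp_pos: [0.5677, 0.1735, 0.1782]
tool_rot: [0.747, 0.665, -0.001, -0.001]
force: [-1.3, -0.4, -0.3]
finger_gap: 0.005
gripper_force: 0.0
```

```bash
python3 -c "
from h import *
print(readout.sense()['tcp_pos']); print(sign_off())"
```

```text
[0.56766494 0.17353636 0.17821973]
the job is handed in; nothing more can be done
None
```

The smallest pad is in the carrier, fully home against the tall legs (a check press found the lining top at 47 mm, push about 14 N at most), released, and the job was handed in at about 19.6 s.

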